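# Clear the inspection bench: slide the spray can into its bay, return the scraper

### The job

The tall spray can is standing in front of the scraper holder. First slide it along the bench, always upright and never lifted or tipped, into the fenced bay under the hoop until it is up against the back fence; then put the flat scraper away, blade first, all the way into the slot of its holder, and let go. Do not disturb the other things on the bench.

Things in the scene. Friction and masses are not known exactly. Their poses are not given: they have to be found in the camera images.
- can: tall narrow spray can, loose, bare aluminium with a grey band and white cap: body 66 mm in diameter up to 148 mm, cap 49 mm in diameter, 200 mm tall in all, about 0.4 kg (varies). Origin: centre of its underside, z up. Pushed higher than about 35 mm it may tip: push near the foot
- bay: fixed dark steel bay for the can: a U of fences 22 mm high and 4 mm thick on the bare bench (no floor or sill), open to its -x side. Origin: on the bench between the fences. Inside faces: back fence at x = +40 mm, side fences at y = +-41 mm, running from x = -26 to +44 mm. The can goes in along +x; parked, its centre is at x = +7 mm
- bay_hoop (a point): middle of the crossbar of the bay's hoop of 10 mm round steel, at x = +5 mm in the bay's frame, 236 mm above the bench; the crossbar runs along the bay's y to posts at y = +-51 mm, just outside the side fences
- scraper: flat scraper, loose, lying flat, about 0.16 kg: wooden handle along x, 108 mm long (x = -54 to +54 mm), 24 mm wide, 22 mm high; steel blade 60 mm wide (y), 4 mm thick, out to x = +120 mm, level with the underside; ferrule 34 mm wide, 9 mm high at x = 41 to 59 mm. Origin: under the handle's middle, on the flat underside; z up, x towards the blade
- scraper_tip (a point): middle of the scraper blade's front edge, 120 mm along x from the scraper's origin, 2 mm above its underside
- holder: fixed dark steel scraper holder: base plate 10 mm thick, 100 mm wide (y), from x = -62 to +66 mm; the part at x < 0 is an open lip on which the handle comes to lie; at x > 0 a block, top at z = 35 mm, with a level slot open to -x. Origin: on the bench under the middle of the slot's mouth. The blade goes in along +x, lying flat
- slot_mouth (a point): middle of the mouth of the holder's slot, 15.5 mm above the bench: slot 72 mm wide (y = +-36 mm in the holder's frame), from z = 10 mm (level with the lip) to z = 21 mm, 60 mm deep along the holder's +x with a closed back
- pail: bystander, loose: white plastic cup, 72 mm in diameter at the rim, 52 mm high; origin under its centre
- bushing: bystander, loose: brass flanged bushing, 60 mm in diameter at the foot, 45 mm high; origin under its centre
- vblock: bystander, loose: steel V-block, 75 x 50 mm (x, y), 45 mm high; origin under its centre
- collar: bystander, loose: stepped brass collar, 52 mm in diameter, 50 mm high; origin under its centre
- jar: bystander, loose: short stout aluminium jar with a white lid, 66 mm in diameter, 100 mm tall (not the can); origin under its centre
- tape: bystander, loose: cardboard ring (tape core) lying flat, 96 mm in diameter, 48 mm high; origin under its centre
- bin: bystander, loose: small open red bin 110 x 80 mm (x, y), 50 mm high; origin under its centre. Other fixed boxes and trays stand beyond x = 0.86 m and beyond y = +-0.5 m, up to 0.2 m high

How it is judged:
By the outcome, as a careful person would: the job done as asked, in the order asked, and still so for the second after the job is handed in, with the robot touching nothing.
It also fails if it takes over 72 s, if anything falls off the work surface, if the arm or the gripper's body presses on something with over 40 N, if the wrist force passes 120 N, or if a joint passes its speed limit or range.

### The arm

A 6-joint arm with a two-finger parallel gripper is mounted at the origin on the work surface. World frame = base frame: x ahead of the robot, y to its left, z up, the work surface at z = 0. Lengths are in m, angles in rad, forces in N, time in s.
With the tool pointing down it reaches from about 0.25 to 0.775 m from the base axis. Payload 4 kg.
Tool frame: the origin (TCP) lies between the finger pads; the fingertips stand 19 mm ahead of it and the grasp point (between the pads) is the TCP (env.tip_extent is the distance from the TCP to the fingertips, in m); z points along the fingers, y is the line along which they close (so a half turn about z gives the same grasp; the last joint's range is limited). The gripper opens to 94 mm and grips with 3 to 60 N. Pads are 16 mm wide; open, the fingers measure 119 mm over their backs; the gripper's body (75 mm by 177 mm) begins 78 mm behind the grasp point.
Start: joints at [-1.404, 0.087, 1.371, -0, 1.684, -0.103], TCP at [0.147, -0.53, 0.225] pointing down, gripper open.
Joint ranges: [-3.1, 3.1], [-0.76, 2.03], [0.27, 2.55], [-1.08, 4.22], [0.17, 2.65], [-2.57, 2.57]. Speed limits (rad/s): [2.79, 2.79, 3.14, 3.14, 3.14, 3.14].

### API

Orientations are given as a unit quaternion [w, x, y, z].
In Python, from workcell import env, gripper_to, kinematics, get_obs, optics, hand_in gives the robot as it stands. The module is installed in compiled form; this text tells all that it offers. Calls block until the motion is done:
- env.move_pose(position, orientation): joint-space move of the TCP to a pose.
- env.move_l(position, rotation=None, rate=0.15): straight line of the TCP; rotation=None keeps the orientation; rate is the mean speed in m/s.
- env.set_joints(angles): joint-space move.
- gripper_to(opening): finger opening in m; the grip force is fixed at half the most; returns when the fingers have stopped.
- env.hold(seconds).
- kinematics.solve_ik(position, orientation): joint angles nearest the present ones, or None.
- get_obs(): the state.
- optics.capture(name): name is "scene" or "top"; returns a dict with "frame" (420x560x3 uint8, blue, green, red), "depth" (420x560 float32, m along the optical axis (not along the pixel's ray), 0 where there is no reading), "intrinsics" (3x3 intrinsics, pixels), "dist" ([k1, k2, p1, p2, k3] as OpenCV has them; the pictures are not rectified), "rvec" (rotation vector, rad) and "tvec" (3), from world to camera coordinates, as OpenCV has them. Camera axes: x right, y down, z forward; pixel columns grow to the right and rows downward; lengths in m; the calibration is good to about 2 mm. A picture is of the moment at which its call begins.
A pose or a line that the arm cannot do raises env.IKError and nothing moves.
- hand_in(): hands the job in; it is judged then, once.
Trained networks look in a picture, given as the dict that the camera call returned (one of the last four; its "shot" number tells which), for a name from the list of things; names that differ only in an ending like _2 or _b are one class to them, and where a whole thing is asked for, a point or a joint stands for the part that bears it (a point fixed in the world has none). Each returns a list of dicts, best first, with "confidence" (0 to 1); they miss things now and then, are a little off and sometimes report something else, mostly with a low value. They report only what shows in the picture. A call takes as long as a camera call.
- optics.look_for(label, picture): "xyz" ([x, y, z] in m, in the coordinates of the camera as it stood for that picture, good to about 4 mm: the middle of the surface that is visible of it).
The state is a dict: "time": time; "joints": joint angles; "joint_velocities": joint speeds; "joint_efforts": joint torques, N m; "eef_pos": TCP position; "tool_rot": TCP orientation; "ft_force": force on the tool from outside, world axes, zero at the start; "torque": the same for the moment, N m; "grip_width": finger opening in m; "finger_force": force on a finger pad.
Only numpy, scipy, OpenCV 4.12 (cv2) and the standard library are available. Lean on these libraries where they do the work, as an engineer would, in place of code of your own. Each camera call takes 0.05 s, during which the arm holds its last target. There are 200 camera calls.

## Working session

There is one attempt and no reset: what is moved stays moved. The work goes in short steps, each a Python script; the robot and the scene stay as the last script left them, time stands still between calls to the robot, and variables do not carry over. Pictures are saved under pics/ and viewed, at most 10 in all, crops included, and the job is handed in when it is done.

```bash
mkdir -p pics; cat > h.py <<'E'
import numpy as np, cv2
from workcell import env, gripper_to, kinematics, get_obs, optics, hand_in
def w(p,c):
    R=cv2.Rodrigues(np.array(p["rvec"],float))[0]; return R.T@(np.array(c,float)-np.array(p["tvec"],float).ravel())
def cloud(p):
    d=p["depth"]; v,u=np.mgrid[:420,:560]
    n=cv2.undistortPoints(np.stack([u,v],-1).reshape(-1,1,2).astype(float),np.array(p["intrinsics"]),np.array(p["dist"])).reshape(420,560,2)
    c=np.dstack([n*d[...,None],d]); R=cv2.Rodrigues(np.array(p["rvec"],float))[0]
    W=(c-np.array(p["tvec"]).ravel())@R; W[d==0]=np.nan; return W
def pix(p,P):
    return cv2.projectPoints(np.array(P,float).reshape(-1,1,3),np.array(p["rvec"]),np.array(p["tvec"]),np.array(p["intrinsics"]),np.array(p["dist"]))[0].reshape(-1,2)
E
python3 - <<'E'
from h import *
for n in ("scene","top"):
    p=optics.capture(n); cv2.imwrite(f"pics/{n}0.png",p["frame"]); np.save(n+"0.npy",cloud(p))
    R=cv2.Rodrigues(np.array(p["rvec"],float))[0]; print(n,"cam at",(-R.T@np.array(p["tvec"]).ravel()).round(3))
    for l in "can bay bay_hoop scraper scraper_tip holder slot_mouth pail bushing vblock collar jar tape bin".split():
        r=optics.look_for(l,p)
        print(l,[(w(p,q["xyz"]).round(3).tolist(),round(q["confidence"],2),pix(p,w(p,q["xyz"])).astype(int).tolist()) for q in r[:2]])
E
```

```text
scene cam at [ 1.215 -0.599  0.884]
can [([0.536, 0.219, 0.117], 0.83, [[330, 198]]), ([0.336, 0.246, 0.021], 0.71, [[295, 192]])]
bay []
bay_hoop [([0.632, -0.237, 0.094], 0.8, [[238, 286]]), ([0.79, 0.142, 0.031], 0.72, [[371, 267]])]
scraper [([0.617, -0.055, 0.001], 0.78, [[285, 274]])]
scraper_tip [([0.618, -0.055, 0.006], 0.78, [[285, 273]]), ([0.792, -0.175, 0.074], 0.53, [[296, 315]])]
holder [([0.679, 0.255, 0.017], 0.63, [[365, 236]]), ([0.337, 0.245, 0.024], 0.23, [[295, 192]])]
slot_mouth [([0.682, 0.255, 0.015], 0.61, [[366, 237]])]
pail [([0.397, 0.061, 0.033], 0.56, [[269, 216]]), ([0.617, -0.057, 0.008], 0.22, [[285, 272]])]
bushing [([0.34, 0.247, 0.024], 0.71, [[296, 192]])]
vblock [([0.335, -0.282, 0.023], 0.92, [[174, 253]])]
collar [([0.79, 0.14, 0.03], 0.5, [[370, 268]]), ([0.619, -0.055, 0.0], 0.19, [[285, 274]])]
jar [([0.79, -0.176, 0.076], 0.67, [[295, 315]]), ([0.788, 0.142, 0.032], 0.59, [[370, 266]])]
tape [([0.643, -0.431, 0.034], 0.86, [[180, 342]]), ([0.396, 0.06, 0.036], 0.62, [[268, 216]])]
bin [([0.627, 0.464, 0.026], 0.62, [[390, 203]])]
top cam at
[... 154 characters left out ...]
5], 0.65, [[378, 172]])]
scraper [([0.602, -0.047, 0.004], 0.71, [[303, 190]])]
scraper_tip [([0.6, -0.043, 0.005], 0.93, [[302, 191]])]
holder [([0.662, 0.262, 0.03], 0.9, [[195, 169]])]
slot_mouth [([0.667, 0.267, 0.025], 0.65, [[193, 167]])]
pail [([0.403, 0.061, 0.015], 0.93, [[266, 260]])]
bushing [([0.333, 0.252, 0.028], 0.88, [[196, 286]])]
vblock [([0.316, -0.282, 0.047], 0.68, [[392, 291]])]
collar [([0.772, 0.153, 0.031], 0.69, [[233, 131]]), ([0.761, -0.155, 0.102], 0.21, [[343, 125]])]
jar [([0.765, -0.155, 0.102], 0.83, [[343, 124]]), ([0.332, 0.257, 0.027], 0.45, [[195, 286]])]
tape [([0.638, -0.429, 0.046], 0.86, [[441, 173]])]
bin [([0.622, 0.467, 0.008], 0.91, [[125, 185]])]
```

View pics/scene0.png

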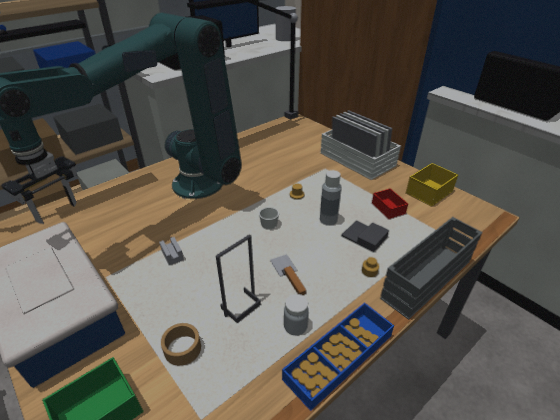

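View pics/top0.png

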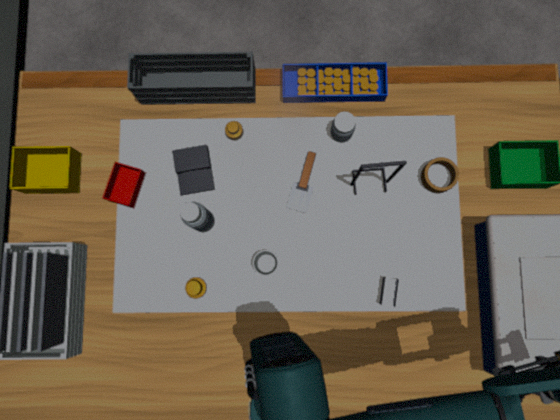

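Scene: can at (330,198), holder at (365,236), hoop at (238,280), and scraper at (288,272). The top view shows the scraper blade pointing towards the robot, with the holder's lip apparently near the can. I'll fit the geometry next.

```bash
python3 - <<'E'
from h import *
f=cv2.imread("pics/top0.png"); s=cv2.imread("pics/scene0.png")
c=lambda im,u,v,h=36:cv2.resize(im[v-h:v+h,u-h:u+h],(390,290) if 0 else (290,290),interpolation=cv2.INTER_CUBIC)
cv2.imwrite("pics/crop.png",np.vstack([np.hstack([c(f,375,178),c(f,200,187,42)]),np.hstack([c(s,240,280,44),c(f,303,183)])]))
for n in ("scene","top"):
    W=np.load(n+"0.npy"); 
    def sel(x0,x1,y0,y1,z0,z1): 
        m=(W[...,0]>x0)&(W[...,0]<x1)&(W[...,1]>y0)&(W[...,1]<y1)&(W[...,2]>z0)&(W[...,2]<z1); return W[m]
    def rect(t,P):
        if len(P)<5: print(n,t,len(P)); return
        print(n,t,len(P),"med",np.median(P,0).round(3),"rect",[np.round(a,3).tolist() if hasattr(a,'__len__') else round(a,1) for a in cv2.minAreaRect(P[:,:2].astype(np.float32))])
    rect("table",sel(.45,.6,-.2,0,-.05,.05))
    rect("cap",sel(.45,.6,.15,.3,.19,.22)); rect("canbody",sel(.45,.6,.15,.3,.05,.14))
    rect("crossbar",sel(.5,.75,-.36,-.13,.222,.26)); rect("fence",sel(.5,.75,-.34,-.13,.012,.03))
    rect("hoop",sel(.5,.75,-.36,-.13,.05,.26))
    rect("block",sel(.58,.78,.17,.36,.028,.045)); rect("lip",sel(.55,.78,.17,.36,.006,.018))
    rect("handle",sel(.5,.75,-.13,.05,.012,.03))
E
```

```text
scene table 1956 med [ 0.529 -0.103  0.   ] rect [[0.525, -0.1], [0.15, 0.2], 0.0]
scene cap 120 med [0.522 0.236 0.198] rect [[0.52, 0.239], [0.046, 0.048], 76.7]
scene canbody 400 med [0.541 0.216 0.097] rect [[0.53, 0.226], [0.066, 0.039], 37.3]
scene crossbar 190 med [ 0.626 -0.24   0.238] rect [[0.625, -0.236], [0.011, 0.112], 4.0]
scene fence 217 med [ 0.65  -0.234  0.02 ] rect [[0.629, -0.236], [0.073, 0.11], 4.2]
scene hoop 537 med [ 0.626 -0.243  0.187] rect [[0.664, -0.198], [0.187, 0.087], 44.9]
scene block 395 med [0.698 0.267 0.034] rect [[0.696, 0.271], [0.066, 0.102], 10.9]
scene lip 365 med [0.636 0.25  0.009] rect [[0.64, 0.262], [0.186, 0.103], 5.8]
scene handle 248 med [ 0.666 -0.062  0.021] rect [[0.664, -0.06], [0.025, 0.109], 73.4]
top table 3676 med [ 0.524 -0.101  0.003] rect [[0.525, -0.101], [0.199, 0.15], 89.6]
top cap 312 med [0.518 0.24  0.202] rect [[0.517, 0.24], [0.048, 0.047], 43.6]
top canbody 165 med [0.498 0.215 0.101] rect [[0.507, 0.226], [0.031, 0.066], 54.4]
top crossbar 196 med [ 0.622 -0.233  0.241] rect [[0.623, -0.233], [0.011, 0.11], 3.8]
top fence 178 med [ 0.648 -0.235  0.021] rect [[0.673, -0.213], [0.17, 0.13], 6.8]
top hoop 414 med [ 0.623 -0.211  0.213] rect [[0.668, -0.192], [0.195, 0.09], 42.7]
top block 816 med [0.693 0.272 0.037] rect [[0.707, 0.24], [0.083, 0.18], 21.4]
top lip 1276 med [0.637 0.259 0.01 ] rect [[0.665, 0.265], [0.23, 0.189], 0.2]
top handle 333 med [ 0.657 -0.056  0.023] rect [[0.657, -0.037], [0.112, 0.186], 65.4]
```

View pics/crop.png

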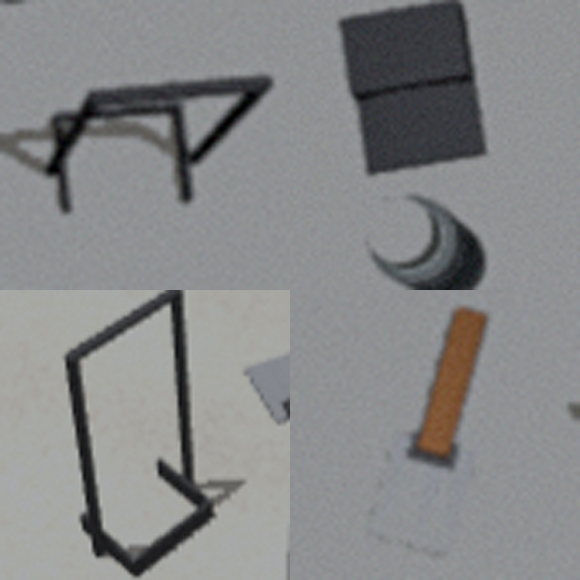

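The crops show the bay opening towards the robot (θ≈4°) and the holder mouth facing -x (θ≈10°). The blade faces -x+y (yaw≈163°). I'll push the can with the fingers as a tilted low fork, so I'm checking reach first.

```bash
cat >> h.py <<'E'
from scipy.spatial.transform import Rotation as Ro
def q(yaw,pitch,s=1):
    a,b=np.radians([yaw,pitch]); z=np.array([np.cos(a)*np.cos(b),np.sin(a)*np.cos(b),-np.sin(b)]); y=s*np.array([-np.sin(a),np.cos(a),0])
    return np.roll(Ro.from_matrix(np.column_stack([np.cross(y,z),y,z])).as_quat(),1)
def d(yaw): return np.array([np.cos(np.radians(yaw)),np.sin(np.radians(yaw))])
def fork(c,yaw,back=.041,z=.028): c=np.array(c)-back*d(yaw); return [*c,z]
CAN=[.5185,.2395]; BAY=np.array([.619,-.2355]); BT=4.; HOL=np.array([.6635,.2653]); HT=10.
SCR=np.array([.661,-.058]); ST=163.4
E
python3 - <<'E'
from h import *
for s in (1,-1):
    for yaw,pt,c in [(-95,55,CAN),(-95,55,[.487,.02]),(-95,55,[.474,-.243]),(4,55,[.474,-.243]),(4,55,BAY+.007*d(4))]:
        for z in (.028,.15):
            j=kinematics.solve_ik(fork(c,yaw,.07 if z>.1 else .041,z),q(yaw,pt,s)); print(s,yaw,c,z,None if j is None else np.round(j,2))
    for p,yaw in [(SCR,ST),(HOL,HT),(HOL-.1*d(HT),HT)]:
        for z in (.012,.12):
            j=kinematics.solve_ik([*p,z],q(yaw,90,s)); print('scr',s,yaw,z,None if j is None else np.round(j,2))
E
```

```text
1 -95 [0.5185, 0.2395] 0.028 [ 0.64  0.6   1.22 -0.45  1.73  0.75]
1 -95 [0.5185, 0.2395] 0.15 [ 0.67  0.55  1.04 -0.47  1.95  0.67]
1 -95 [0.487, 0.02] 0.028 [ 0.36  0.31  1.64 -0.55  1.49  0.57]
1 -95 [0.487, 0.02] 0.15 [ 0.4   0.22  1.49 -0.54  1.73  0.49]
1 -95 [0.474, -0.243] 0.028 [-0.14  0.17  1.82 -0.66  1.2   0.21]
1 -95 [0.474, -0.243] 0.15 [-0.08  0.04  1.7  -0.62  1.44  0.1 ]
1 4 [0.474, -0.243] 0.028 None
1 4 [0.474, -0.243] 0.15 None
1 4 [ 0.62598295 -0.2350117 ] 0.028 None
1 4 [ 0.62598295 -0.2350117 ] 0.15 [-0.73 -0.08  1.81  0.5   1.02 -2.55]
scr 1 163.4 0.012 [-0.17  0.46  1.35  0.    1.34  1.69]
scr 1 163.4 0.12 [-0.17  0.38  1.23  0.    1.54  1.69]
scr 1 10.0 0.012 [ 0.3   0.56  1.19 -0.    1.39 -1.44]
scr 1 10.0 0.12 [ 0.3   0.49  1.07 -0.    1.58 -1.44]
scr 1 10.0 0.012 [ 0.32  0.36  1.48 -0.    1.3  -1.42]
scr 1 10.0 0.12 [ 0.32  0.28  1.36 -0.    1.51 -1.42]
-1 -95 [0.5185, 0.2395] 0.028 [ 0.64  0.6   1.22 -0.45  1.73 -2.4 ]
-1 -95 [0.5185, 0.2395] 0.15 [ 0.67  0.55  1.04 -0.47  1.95 -2.47]
-1 -95 [0.487, 0.02] 0.028 [ 0.36  0.31  1.64 -0.55  1.49 -2.57]
-1 -95 [0.487, 0.02] 0.15 None
-1 -95 [0.474, -0.243] 0.028 None
-1 -95 [0.474, -0.243] 0.15 None
-1 4 [0.474, -0.243] 0.028 [-0.98 -0.14  2.14  0.67  0.93  0.17]
-1 4 [0.474, -0.243] 0.15 [-1.05 -0.35  2.02  0.58  1.23  0.32]
-1 4 [ 0.62598295 -0.2350117 ] 0.028 [-0.69  0.12  1.88  0.6   0.77  0.45]
-1 4 [ 0.62598295 -0.2350117 ] 0.15 [-0.73 -0.08  1.81  0.5   1.02  0.59]
scr -1 163.4 0.012 [-0.17  0.46  1.35  0.    1.34 -1.45]
scr -1 163.4 0.12 [-0.17  0.38  1.23  0.    1.54 -1.45]
scr -1 10.0 0.012 [ 0.3   0.56  1.19 -0.    1.39  1.7 ]
scr -1 10.0 0.12 [ 0.3   0.49  1.07 -0.    1.58  1.7 ]
scr -1 10.0 0.012 [ 0.32  0.36  1.48 -0.    1.3   1.72]
scr -1 10.0 0.12 [ 0.32  0.28  1.36 -0.    1.51  1.72]
```

```bash
python3 - <<'E'
from h import *
Q=q(-95,55,1)
env.move_pose([.36,.1,.45],q(0,90,1) if kinematics.solve_ik([.36,.1,.45],q(0,90,1)) is not None else q(0,90,-1))
gripper_to(.046)
env.move_pose(fork(CAN,-95,.085,.30),Q)
env.move_l(fork(CAN,-97,.075,.028),rate=.3)
o=get_obs(); print(o["time"],o["eef_pos"],o["ft_force"],o["grip_width"])
p=optics.capture("scene"); cv2.imwrite("pics/s1.png",p["frame"])
env.move_l(fork(CAN,-97),rate=.08)
env.move_l(fork([.487,.02],-97),rate=.1)
o=get_obs(); print(o["time"],o["ft_force"])
p=optics.capture("scene"); f2=p["frame"]; cv2.imwrite("pics/s2.png",np.hstack([cv2.imread("pics/s1.png")[100:340,120:460],f2[100:340,120:460]]))
for n in ("scene","top"):
    p=optics.capture(n);W=cloud(p); m=(abs(W[...,2]-.199)<.012)&(abs(W[...,0]-.487)<.06)&(abs(W[...,1]-.02)<.06)
    P=W[m]; print(n,len(P),cv2.minAreaRect(P[:,:2].astype(np.float32)) if len(P) else 0)
E
```

```text
7.6417 [0.52896436 0.31459865 0.03058024] [ 0.09056092 -0.09371423  0.77892176] 0.04610263487655058
10.6333 [ 0.31840433  1.0168534  -0.78797371]
scene 155 ((0.49441859126091003, 0.019441410899162292), (0.04632005840539932, 0.04743993282318115), 75.52385711669922)
top 310 ((0.4903571605682373, 0.022039370611310005), (0.044437408447265625, 0.047431085258722305), 89.59915924072266)
```

View pics/s2.png

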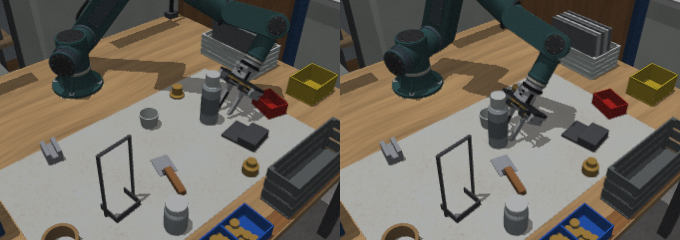

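The picture shows the can upright in the fork near (498,120), moving as planned. I'll continue to the front of the bay.

```bash
cat >> h.py <<'E'
def cap(c,r=.06):
    o=[]
    for n in ("scene","top"):
        W=cloud(optics.capture(n)); P=W[(abs(W[...,2]-.199)<.012)&(abs(W[...,0]-c[0])<r)&(abs(W[...,1]-c[1])<r)]
        if len(P)>60: x=cv2.minAreaRect(P[:,:2].astype(np.float32)); print(n,len(P),np.round(x[0],4),np.round(x[1],3)); o.append(x[0])
    return np.mean(o,0)
E
python3 - <<'E'
from h import *
env.move_l(fork([.474,-.035],-97),rate=.1)
env.move_l(fork([.470,-.243],-95),rate=.1)
env.move_l(fork([.470,-.243],-95,.075),rate=.2)
c=cap([.474,-.243]); print(c)
env.move_l(fork([.470,-.243],-95,.09,.30),rate=.3)
p=optics.capture("scene"); cv2.imwrite("pics/s3.png",p["frame"]); print(get_obs()["time"])
W=cloud(optics.capture("top"))
P=W[(abs(W[...,2]-.24)<.018)&(abs(W[...,0]-.62)<.08)&(abs(W[...,1]+.235)<.09)]; print(cv2.minAreaRect(P[:,:2].astype(np.float32)))
b=(c-BAY); print("in bay frame", b@d(BT), b@d(BT+90))
E
```

```text
scene 209 [ 0.475  -0.2429] [0.048 0.047]
top 313 [ 0.4716 -0.239 ] [0.047 0.047]
[ 0.47328733 -0.24095447]
15.2583
((0.6224215030670166, -0.23335058987140656), (0.01083677913993597, 0.11170041561126709), 4.980138778686523)
in bay frame -0.145738206505171 0.0047232227446995165
```

View pics/s3.png

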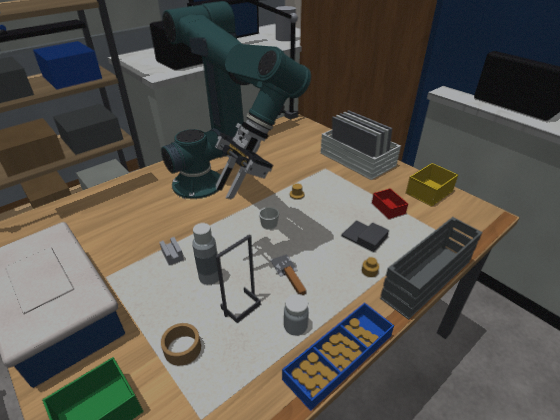

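The can stands upright at (204,250), in front of the bay. Next is the push into the bay.

```bash
python3 - <<'E'
from h import *
BT=4.2; Q=q(BT,55,-1); c=np.array([.4733,-.241])
env.move_pose(fork(c,BT,.08,.30),Q)
env.move_l(fork(c,BT,.075),rate=.3)
f0=np.array(get_obs()["ft_force"])
env.move_l(fork(BAY-.06*d(BT),BT),rate=.08)
print(cap(BAY-.06*d(BT)), BAY-.06*d(BT))
env.move_l(fork(BAY,BT),rate=.06)
for k in range(14):
    env.move_l(fork(BAY+(.002+.001*k)*d(BT),BT),rate=.03)
    f=np.array(get_obs()["ft_force"])-f0; fx=f[:2]@d(BT); print(k,fx.round(2),end=" ")
    if fx<-6: break
print(get_obs()["time"])
env.move_l(fork(BAY,BT,.09),rate=.1)
print(cap(BAY,.05), BAY+.007*d(BT))
env.move_l(fork(BAY,BT,.15,.12),rate=.3)
p=optics.capture("scene"); cv2.imwrite("pics/s4.png",cv2.resize(p["frame"][190:340,160:360],None,fx=3,fy=3)); print(get_obs()["time"])
E
```

```text
scene 212 [ 0.5736 -0.2187] [0.096 0.048]
top 325 [ 0.5828 -0.2243] [0.102 0.048]
[ 0.57818493 -0.22148462] [ 0.55916113 -0.23989429]
0 -1.72 1 -2.73 2 -3.71 3 -2.48 4 -5.99 5 -10.67 21.85
scene 279 [ 0.6261 -0.2351] [0.048 0.092]
top 245 [ 0.6227 -0.2366] [0.091 0.048]
[ 0.6243881  -0.23585723] [ 0.6259812  -0.23498733]
23.225
```

View pics/s4.png

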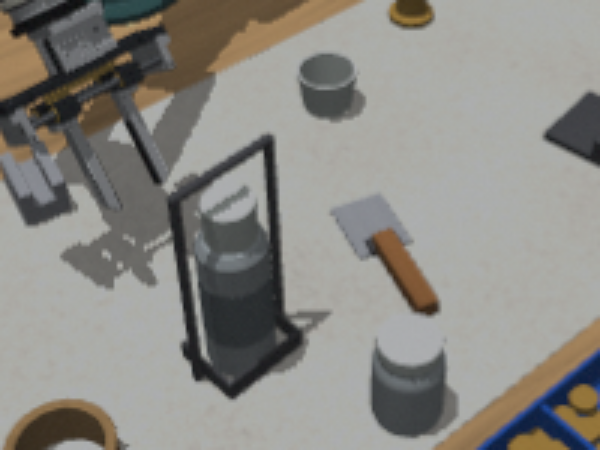

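The can is upright under the hoop and against the back fence (contact force reached 10 N). Next I re-measure the scraper and grasp it.

```bash
python3 - <<'E'
from h import *
env.move_l([.44,-.2,.30],rate=.35)
o=[]
for n in ("scene","top"):
    p=optics.capture(n);W=cloud(p); f=p["frame"].astype(int); m=(W[...,2]>.01)&(W[...,2]<.032)&(abs(W[...,0]-.66)<.075)&(abs(W[...,1]+.058)<.05)&(f[...,2]-f[...,0]>25)
    P=W[m]; r=cv2.minAreaRect(P[:,:2].astype(np.float32)); print(n,len(P),r); o.append(r[0])
    for t,z0,z1,x in (("block",.03,.042,.697),):
        m=(W[...,2]>z0)&(W[...,2]<z1)&(abs(W[...,0]-x)<.055)&(abs(W[...,1]-.271)<.07); print(n,t,cv2.minAreaRect(W[m][:,:2].astype(np.float32)))
c=np.mean(o,0); yaw=163.2; print(c)
gripper_to(.06)
env.move_pose([*c,.15],q(yaw,90,1))
env.move_l([*c,.0215],rate=.2); env.hold(.2); print(get_obs()["eef_pos"])
gripper_to(.01); o=get_obs(); print(o["grip_width"],o["finger_force"],o["eef_pos"],o["ft_force"],o["time"])
env.move_l([*c,.10],rate=.15)
env.move_l([.56,.08,.13],rate=.3)
env.move_pose([*(HOL-.145*d(HT)),.12],q(HT,90,1))
o=get_obs(); print(o["grip_width"],o["time"],o["joints"])
p=optics.capture("scene"); cv2.imwrite("pics/s5.png",cv2.resize(p["frame"][150:300,240:440],None,fx=3,fy=3))
for n in ("scene","top"):
    p=optics.capture(n);print([w(p,r["xyz"]).round(4) for r in optics.look_for("scraper_tip",p)[:1]])
print(HOL-.025*d(HT))
E
```

```text
scene 249 ((0.6635729670524597, -0.059218838810920715), (0.025959279388189316, 0.10684371739625931), 72.76690673828125)
scene block ((0.6968245506286621, 0.2716253697872162), (0.06453026086091995, 0.10357146710157394), 9.113229751586914)
top 292 ((0.6606884598731995, -0.056401144713163376), (0.02280673198401928, 0.10779926180839539), 74.4004898071289)
top block ((0.6934454441070557, 0.27388209104537964), (0.06672005355358124, 0.10003633052110672), 9.42298698425293)
[ 0.66213071 -0.05780999]
[ 0.66279282 -0.05820544  0.02285894]
0.023914901147838657 29.890194833278656 [ 0.66210121 -0.05789512  0.02142562] [ 0.3934663   0.05349518 -0.6268197 ] 27.2667
0.023775369938102496 31.4667 [ 3.32792803e-01  1.81809330e-01  1.47366933e+00 -9.58950437e-05
  1.48616315e+00 -1.41194197e+00]
[array([0.5858, 0.2424, 0.1029])]
[array([0.6179, 0.2423, 0.1058])]
[0.63887981 0.2609588 ]
```

View pics/s5.png

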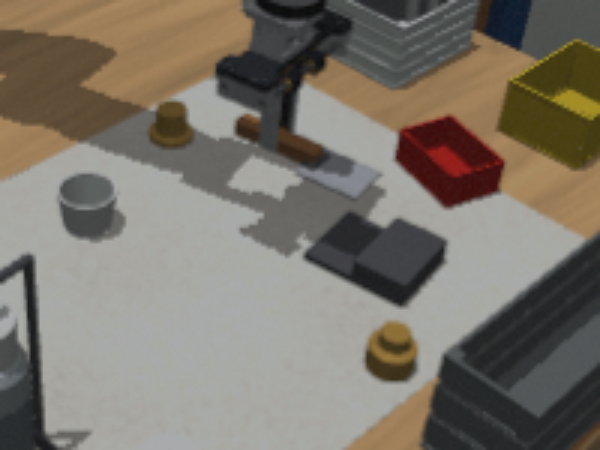

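The scraper is held level, blade forward, at (340,175) with the holder beyond it. I'm refining the holder to (0.6625, 0.2674, 9.4°) and inserting with a force stop.

```bash
sed -i 's/HOL=np.array(.*HT=10./HOL=np.array([.6625,.2674]); HT=9.4/' h.py; python3 - <<'E'
from h import *
Q=q(HT,90,1); P=lambda x,z:[*(HOL+x*d(HT)),z]
env.move_l(P(-.145,.06),Q,rate=.2)
Z=.0345
env.move_l(P(-.145,Z),Q,rate=.15); env.hold(.3)
o=get_obs(); f0=np.array(o["ft_force"]); print(o["eef_pos"],P(-.145,Z),f0)
x=-.145; stop=None
while x<-.050:
    x+=.01 if x<-.08 else .0015
    env.move_l(P(x,Z),rate=.06); f=np.array(get_obs()["ft_force"])-f0; fx=f[:2]@d(HT)
    if fx<-6: env.hold(.1); f=np.array(get_obs()["ft_force"])-f0; fx=f[:2]@d(HT)
    if fx<-6: break
o=get_obs(); print(x,f,(np.array(o["eef_pos"][:2])-HOL)@d(HT),o["eef_pos"],o["time"])
p=optics.capture("scene"); cv2.imwrite("pics/s6.png",cv2.resize(p["frame"][180:280,290:430],None,fx=4,fy=4))
E
```

```text
[0.52010015 0.24394084 0.03562822] [np.float64(0.5194470365669894), np.float64(0.2437177354749648), 0.0345] [-0.47785257 -1.05418314 -1.24336358]
-0.063 [-6.26612961  0.9900369   1.26657258] -0.06571156663885931 [0.5975749  0.25724685 0.03365046] 37.1
```

View pics/s6.png

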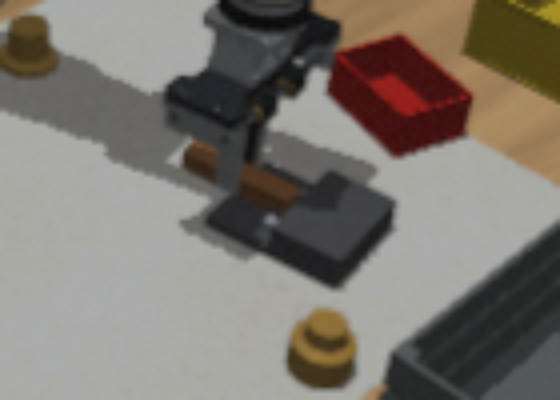

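The blade is in the slot with the ferrule at the mouth (265,225), and contact is where a full insertion should be. I'll press slightly more, lower, release and check.

```bash
python3 - <<'E'
from h import *
P=lambda x,z:[*(HOL+x*d(HT)),z]
x=-.063; f0=np.array([-.48,-1.05,-1.24])
for k in range(6):
    x+=.001; env.move_l(P(x,.0345),rate=.03); env.hold(.1); o=get_obs(); fx=(np.array(o["ft_force"])-f0)[:2]@d(HT)
    print(round(x,4),fx.round(1),((np.array(o["eef_pos"][:2])-HOL)@d(HT)).round(4))
    if fx<-18: break
env.move_l([*o["eef_pos"][:2],.0325],rate=.03)
gripper_to(.05); env.hold(.2)
e=get_obs()["eef_pos"]
env.move_l([e[0],e[1],.15],rate=.2)
env.move_pose([.40,.12,.35],q(HT,90,1)); env.hold(.3)
p=optics.capture("scene"); a=p["frame"]; np.save("a.npy",cloud(p)); p=optics.capture("top"); b=p["frame"]; W=cloud(p)
for W,f in ((np.load("a.npy"),a),(W,b)):
    f=f.astype(int); m=(f[...,2]-f[...,0]>25)&(abs(W[...,0]-.6)<.075)&(abs(W[...,1]-.257)<.05)&(W[...,2]>.015)&(W[...,2]<.045)
    r=cv2.minAreaRect(W[m][:,:2].astype(np.float32)); c=np.array(r[0])-HOL; print(r,"holder frame",c@d(HT),c@d(HT+90),"top z",np.median(W[m][:,2]))
z=lambda i,u,v:cv2.resize(i[v-40:v+40,u-40:u+40],(390,390),interpolation=cv2.INTER_CUBIC)
cv2.imwrite("pics/s7.png",np.hstack([z(a,355,232),z(b,198,182)]))
o=get_obs();print(o["time"],cap(BAY,.05))
E
```

```text
-0.062 -9.0 -0.0657
-0.061 -10.8 -0.0655
-0.06 -12.1 -0.0654
-0.059 -14.1 -0.0651
-0.058 -15.2 -0.0649
-0.057 -15.9 -0.0646
((0.6044514775276184, 0.25690823793411255), (0.10701131820678711, 0.028209151700139046), 9.012222290039062) holder frame -0.058982633428689445 -0.000870049590902448 top z 0.029675115872709216
((0.6034671068191528, 0.2612611949443817), (0.11130872368812561, 0.027155287563800812), 9.330238342285156) holder frame -0.059242835274064286 0.003585229909263619 top z 0.03390735283427276
scene 288 [ 0.6265 -0.2351] [0.048 0.09 ]
top 244 [ 0.6243 -0.2335] [0.047 0.092]
42.8083 [ 0.62539554 -0.23429368]
```

View pics/s7.png

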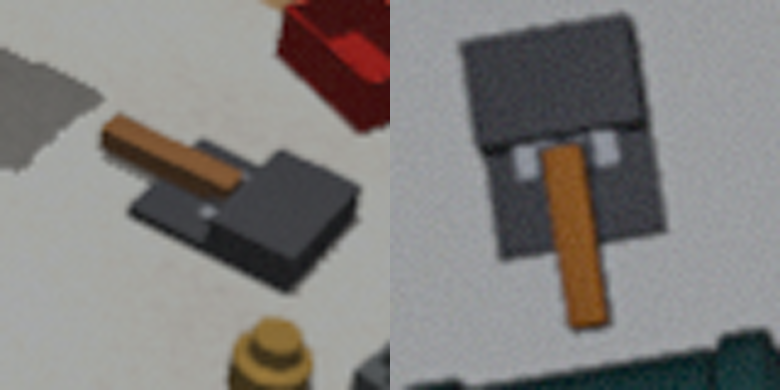

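The handle is centred at -59 mm in the holder's frame (fully seated is -60 mm), flat on the lip and released. The can is parked and the arm is clear, so I'm handing in.

```bash
python3 -c "
from h import *
print(hand_in())"
```

```text
the job is handed in; nothing more can be done
None
```

I slid the can upright into the bay against the back fence, then pushed the scraper blade first into its holder slot until it met the back, let go, and handed the job in; my last check was at 42.8 s of the 72 s allowed.

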